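# Hold the dispenser's shutter open at the mark

### The job

The counter dispenser is empty and I want to brush out its chute. First twist the orange stirrer knob on its lid clockwise as far as it goes and let it spring back; then, with the knob released, pull the shutter out by its black upright handle until its yellow pointer lines up with the red clip on the rail, and keep holding it there: finish with the shutter still in the gripper, not let go. Leave the cup under the chute, the tumbler and the pepper mill standing where they are.

Things in the scene. Friction and masses are not known exactly. Their poses are not given: they have to be found in the camera images.
- dispenser: Dispenser fixed to the counter: dark base 165x115x10 mm, column at the back, white round hopper (diameter 92 mm), dark lid (diameter 98 mm, top at z 185 mm), two level rails 32 mm left and right of the middle (z 92 to 108 mm) that end 135 mm in front of the origin. Origin: on the counter, on the hopper's axis. -x is its front (to the robot, turned somewhat to its right), y its left (seen from its front to its back), z up.
- knob (a joint): Angle of the stirrer knob: 0 at rest, grows as it is turned clockwise seen from above, stop at 1.2 rad. A spring takes it back to 0 when let go (0.07 N m at rest, 0.22 N m at the stop).
- knob_grip (a point): Grip point of the orange knob: on its upright axis, z 211 mm. The knob is an upright bar 46 mm long, 13 mm thick, z 192 to 226 mm, on a black disc (diameter 42 mm, z 189 to 195 mm). At knob angle 0 the bar lies along the dispenser's x, so it is gripped across, along the dispenser's y. Axes turn with the knob.
- shutter: Shutter plate with its upright handle, a black post with grey ribs, 22 mm (dispenser x) by 14 mm (y), top at z 167 mm, foot 30x24 mm up to z 109 mm. Origin in the foot, z 103 mm; shut, 90 mm in front of the hopper's axis. Slides out along the dispenser's -x by up to 62 mm, past the clip; a spring pulls it shut: 3 N when shut, plus 100 N/m (7.5 N at 45 mm).
- pull_grip (a point): Grip point in the middle of the handle post, 147 mm above the counter; the post is free on all sides there.
- pointer (a point): Tip of the yellow pointer, a 5 mm wide bar that is fixed to the shutter and reaches across the left rail (112 mm above the counter). Shut, it is 65 mm in front of the hopper's axis; it moves with the shutter. Axes as the dispenser's.
- clip: Red clip fixed on the left rail, 6 mm wide along the rail, top at z 111 mm: the mark. Origin in the middle of that width, axes parallel to the dispenser's: the shutter is at the mark when the pointer's x in the clip's frame is 0. It stands 20 to 45 mm in front of the pointer's shut place and does not move.
- cup: White espresso cup with a green band, 63 mm across and 88 mm with its handle, 51 mm high, loose, on the base plate under the chute. Origin at the centre of its underside. To be left alone.
- tumbler: Teal glass tumbler, diameter 68 mm, 84 mm high, loose, on the counter left of the dispenser. Origin at the centre of its underside. To be left alone.
- pepper_mill: Dark wooden pepper mill, diameter 58 mm, 170 mm high, loose, on the counter right of the dispenser. Origin at the centre of its underside. To be left alone.

How it is judged:
On the way, in this order (a step that is already met when the one before it is completed fails the run):
1. the knob is turned to its stop (at least 1.1 rad) with the shutter shut (value of joint knob above 1.1 rad and x of pointer in the frame of dispenser above -0.071 m), for 0.1 s.
2. the knob is let go (grasp point over 40 mm away) and has sprung back (under 0.1 rad), shutter still shut (value of joint knob below 0.1 rad and x of pointer in the frame of dispenser above -0.071 m and distance between the grasp point and knob_grip above 0.04 m), for 0.2 s.
3. the shutter is held with its pointer within 5 mm of the clip for a second (x of pointer in the frame of clip between -0.005 and 0.005 m and contact force between the fingers and shutter above 1 N), for 1 s.
At the end, for the whole second after the job is handed in: The shutter's handle is held by the fingers (more than 1 N), at rest, with the pointer within 5 mm of the middle of the red clip along the rail, and the knob is back at rest (under 0.1 rad) (all of step 3 and value of joint knob below 0.1 rad and linear speed of shutter below 0.01 m/s); the arm keeps its last pose, push and grip.
It fails at once if the cup is shifted by more than 15 mm or tipped by more than 0.25 rad (distance of cup from where it was at the start of the episode above 0.015 m or angle between cup's own z axis and vertical above 0.25 rad).
It fails at once if the tumbler is shifted by more than 15 mm or tipped by more than 0.25 rad (distance of tumbler from where it was at the start of the episode above 0.015 m or angle between tumbler's own z axis and vertical above 0.25 rad).
It fails at once if the pepper mill is shifted by more than 15 mm or tipped by more than 0.25 rad (distance of pepper_mill from where it was at the start of the episode above 0.015 m or angle between pepper_mill's own z axis and vertical above 0.25 rad).
It also fails if it takes over 51 s, if anything falls off the work surface, if the arm or the gripper's body presses on something with over 40 N, if the wrist force passes 120 N, or if a joint passes its speed limit or range.

### The arm

A 6-joint arm with a two-finger parallel gripper is mounted at the origin on a cart in front of the work surface, level with it; the furniture and walls round the work are solid. World frame = base frame: x ahead of the robot, y to its left, z up, the work surface at z = 0. Lengths are in m, angles in rad, forces in N, time in s.
With the tool pointing down it reaches from about 0.35 to 0.975 m from the base axis. Payload 4.9 kg.
Tool frame: the origin (TCP) lies midway between the tips of the shut fingers; the grasp point (between the pads) lies 19 mm behind it; z points along the fingers, y is the direction in which the jaws open and shut (so a half turn about z gives the same grasp; the last joint's range is limited). The gripper opens to 85 mm and grips with 20 to 120 N. Pads are 22 mm wide; open, the fingers measure 114 mm over their backs; the gripper's body (76 mm by 85 mm) begins 54 mm behind the grasp point. The pads swing forward as they close: fully open they stand 13 mm farther back than shut.
Start: joints at [0.657, 0.053, 1.613, -0, 1.476, -0.119], TCP at [0.446, 0.438, 0.231] pointing down, gripper open.
Joint ranges: [-3.01, 3.01], [-1.01, 2.22], [0.06, 2.58], [-1.02, 4.17], [0.09, 2.62], [-3.14, 3.14]. Speed limits (rad/s): [2.57, 2.57, 3.14, 3.14, 3.14, 3.14].

### API

Orientations are given as a unit quaternion [w, x, y, z].
In Python, from plant import manip, cams gives the robot as it stands.
- The arm moves only by the tool jog_arm, never from a script. Its argument "targets" is a list of rows, each a list of 4 numbers: the shift along the tool's x, y, z in m, then the turn about the tool's z in degrees. A call has 1 to 5 rows; each row is the pose to reach, as a shift and turn from the pose commanded when the call began, along the tool's axes at that moment; what a row does not reach only later rows make up. A row lasts 1/12 s, in which the tool goes at most 41.7 mm and 7.16 degrees, less where a joint would pass 70% of its speed; a pose out of reach is approached as far as the arm can. A call with a gripper value outside its range is refused whole. "fingers" is the opening, from 0 (shut) to 1 (fully open), set as the call begins (left out, the last holds). The fingers move at their own pace and stop on an object; the grip force is fixed at half the most. Time passes only in rows, so rows that repeat a pose let the fingers close. It gives the time, the measured TCP pose, the force and the opening at its end, in the units of the state.
- manip.state(): the state, without advancing time (a new reading comes with each control period).
- cams.grab_frame(name): name is "scene" or "top" or "wrist"; returns the picture (480x640x3 uint8, red, green, blue); there is no depth.
- cams.get_calibration(name): a dict with "camera_matrix" (3x3 intrinsics, pixels), "distortion" ([k1, k2, p1, p2, k3] as OpenCV has them; the pictures are not rectified), "cam_to_world" (4x4, takes a point from camera to world coordinates). Camera axes: x right, y up, looking along -z (the intrinsics and any distortion apply to the point x, -y, -z); pixel columns grow to the right and rows downward; lengths in m; the calibration is good to about 2 mm. A picture is of the moment at which its call begins: read the wrist's pose just before it. get_calibration takes no time and is no camera call; for the wrist camera it gives the pose at the moment of the call.
- manip.job_done(): hands the job in, once; it reports no verdict.
The state is a dict: "time": time; "joint_pos": joint angles; "joint_vel": joint speeds; "joint_efforts": joint torques, N m; "tool_pos": TCP position; "tool_rot": TCP orientation; "contact_force": force on the tool from outside, world axes, zero at the start; "ft_torque": the same for the moment, N m; "gripper_width": opening from 0.0 (shut) to 1.0 (fully open).
Only numpy, scipy, OpenCV 4.12 (cv2) and the standard library are available. Lean on these libraries where they do the work, as an engineer would, in place of code of your own. Each camera call takes 0.05 s, during which the arm holds its last target. There are 200 camera calls.

## Working session

There is one attempt and no reset: what is moved stays moved. The work goes in short steps, Python scripts to look and compute and a tool call to move; the robot and the scene stay as the last step left them, time stands still between calls to the robot, and variables do not carry over. Pictures are saved under pics/ and viewed, about 8 in all and at most 12, crops included, and the job is handed in when it is done.

Besides the shell and the picture viewer there is one more tool, called as name(argument=value, ...), one argument or row to a line, values as JSON. jog_arm: Moves the arm, as the interface text tells. Its arguments: {"type":"object","properties":{"targets":{"type":"array"},"fingers":{"type":"number"}},"required":["targets"]}

```bash
mkdir -p pics; ls; python3 - <<'E'
from plant import manip, cams
import cv2,numpy as np
s=manip.state();print({k:np.round(v,3) for k,v in s.items()})
ims=[cams.grab_frame(n) for n in("scene","top")]
for n,i in zip(("scene","top"),ims): cv2.imwrite(f"pics/{n}0.png",i[:,:,::-1]); c=cams.get_calibration(n); print(n,c)
E
```

```text
pics
{'time': np.float64(0.0), 'joint_pos': array([ 0.657,  0.053,  1.614, -0.   ,  1.476, -0.119]), 'joint_vel': array([-0.002, -0.002,  0.   ,  0.001,  0.001,  0.001]), 'joint_efforts': array([ 1.0000e-03, -3.9369e+01, -3.7018e+01, -0.0000e+00,  7.0000e-03,
       -0.0000e+00]), 'tool_pos': array([0.446, 0.437, 0.23 ]), 'tool_rot': array([-0.001,  0.387,  0.922, -0.001]), 'contact_force': array([-1.079,  0.624, -0.178]), 'ft_torque': array([ 0.046, -0.033, -0.017]), 'gripper_width': np.float64(0.998)}
scene {'camera_matrix': array([[529.90240551,   0.        , 316.17261567],
       [  0.        , 529.90240551, 237.8585085 ],
       [  0.        ,   0.        ,   1.        ]]), 'distortion': array([-0.02605532,  0.        ,  0.        ,  0.        ,  0.        ]), 'cam_to_world': array([[ 0.87801582,  0.26739551, -0.39697337,  0.22071476],
       [-0.47861792,  0.49677549, -0.72397444, -0.61288442],
       [ 0.00361912,  0.82565958,  0.56415703,  0.60491525],
       [ 0.        ,  0.        ,  0.        ,  1.        ]])}
top {'camera_matrix': array([[460.15276536,   0.        , 317.23188739],
       [  0.        , 460.15276536, 240.05041098],
       [  0.        ,   0.        ,   1.        ]]), 'distortion': array([-0.06941568,  0.        ,  0.        ,  0.        ,  0.        ]), 'cam_to_world': array([[ 0.10198103,  0.97464728, -0.19915457,  0.39506403],
       [-0.99478529,  0.09962465, -0.02184398,  0.00380141],
       [-0.00144947,  0.20034371,  0.9797246 ,  0.99781729],
       [ 0.        ,  0.        ,  0.        ,  1.        ]])}
```

View pics/scene0.png

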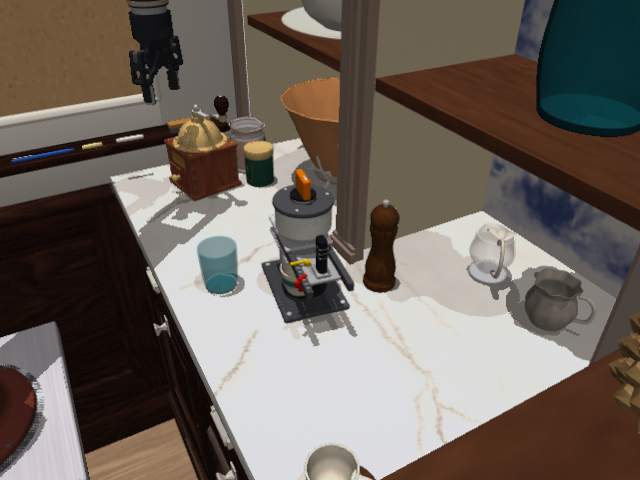

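View pics/top0.png

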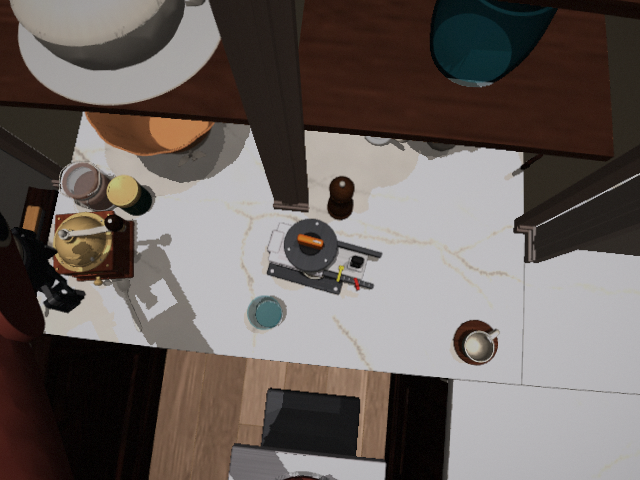

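Top view: knob (310,240), handle post top (357,261), pointer (340,270), clip (356,284). The dispenser's front points right in the picture (about world -y). The tumbler is at (267,312) and the mill at (341,190). In the scene view the knob is at (303,184) and the post top at (321,240).

```bash
cat > h.py <<'E'
import cv2,numpy as np
def ray(c,uv):
    p=cv2.undistortPoints(np.array([[uv]],float),c["camera_matrix"],c["distortion"])[0,0]
    T=c["cam_to_world"]; d=T[:3,:3]@np.array([p[0],-p[1],-1]); return T[:3,3],d
def onz(c,uv,z):
    o,d=ray(c,uv); return o+d*(z-o[2])/d[2]
def tri(c1,u1,c2,u2):
    (a,d),(b,e)=ray(c1,u1),ray(c2,u2)
    t=np.linalg.lstsq(np.stack([d,-e],1),b-a,rcond=None)[0]
    p,q=a+d*t[0],b+e*t[1]; return (p+q)/2,np.linalg.norm(p-q)
def mask(im,col,roi):
    h=cv2.cvtColor(im,cv2.COLOR_RGB2HSV); H,S,V=[h[...,i].astype(int) for i in range(3)]
    m={"orange":(H>4)&(H<18)&(S>180)&(V>110),"yellow":(H>22)&(H<36)&(S>150)&(V>110),"red":((H<4)|(H>175))&(S>170)&(V>90)}[col]
    r=np.zeros_like(m); x0,y0,x1,y1=roi; r[y0:y1,x0:x1]=1
    return m&r
def cent(m):
    y,x=np.nonzero(m); return x.mean(),y.mean(),len(x)
E
python3 - <<'E'
from h import *
from plant import cams
ROI={"scene":(255,155,360,325),"top":(265,215,395,300)}
I={n:cv2.imread(f"pics/{n}0.png")[:,:,::-1].copy() for n in ROI}; C={n:cams.get_calibration(n) for n in ROI}
for col,z in (("orange",.209),("yellow",.112),("red",.106)):
    u={}
    for n in ROI:
        m=mask(I[n],col,ROI[n]); c=cent(m); u[n]=c[:2]
        r=cv2.minAreaRect(np.argwhere(m)[:,::-1].astype(np.float32))
        print(col,n,np.round(c,1),r,onz(C[n],c[:2],z).round(4))
    p,e=tri(C["top"],u["top"],C["scene"],u["scene"]);print("  tri",p.round(4),round(e,4))
a=cv2.resize(I["top"][205:305,255:390],None,fx=4,fy=4,interpolation=cv2.INTER_CUBIC)
b=cv2.resize(I["scene"][165:315,255:360],None,fx=4,fy=4,interpolation=cv2.INTER_CUBIC)[:600]
print(a.shape,b.shape)
w=np.zeros((600,540+260,3),np.uint8); 
cv2.imwrite("pics/ctop.png",a[:,:,::-1]); cv2.imwrite("pics/cscene.png",b[:,:,::-1])
E
```

```text
orange scene [303.9 182.8 202. ] ((304.5783996582031, 182.99493408203125), (30.668054580688477, 10.248083114624023), 72.25532531738281) [0.5554 0.0381 0.209 ]
orange top [308.6 239.6 152. ] ((309.8000183105469, 239.90000915527344), (25.697797775268555, 7.1041693687438965), 15.255120277404785) [0.5547 0.0365 0.209 ]
  tri [0.5545 0.0365 0.21  ] 0.0001
yellow scene [300.3 261.9  66. ] ((299.5, 262.0), (6.0, 19.0), 90.0) [ 0.5143 -0.0266  0.112 ]
yellow top [339.4 272.6  45. ] ((339.8243713378906, 273.5540466308594), (4.1099748611450195, 15.617903709411621), 9.462322235107422) [ 0.5156 -0.0258  0.112 ]
  tri [ 0.5153 -0.0257  0.1112] 0.0009
red scene [299.7 279.6  55. ] ((299.7200012207031, 279.5400085449219), (4.599999904632568, 15.200000762939453), 36.869895935058594) [ 0.4971 -0.0581  0.106 ]
red top [356.3 283.5  35. ] ((356.3529357910156, 283.4117736816406), (11.641709327697754, 2.9104275703430176), 75.96376037597656) [ 0.4984 -0.0606  0.106 ]
  tri [ 0.4973 -0.0601  0.1076] 0.0021
(400, 540, 3) (600, 420, 3)
```

View pics/ctop.png

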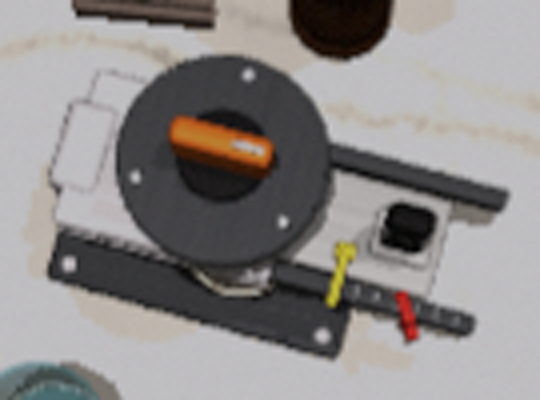

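View pics/cscene.png

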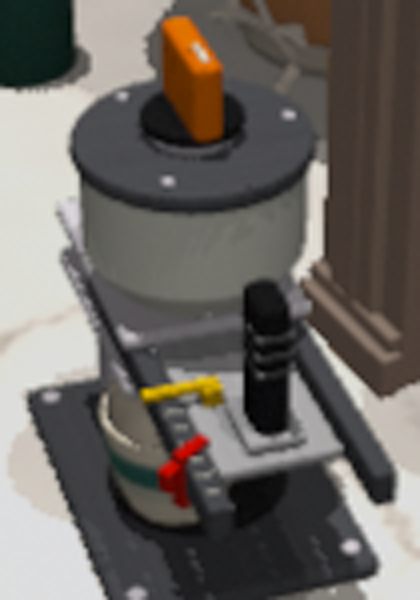

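Crops (×4): handle post top at top-crop (408,213) and scene-crop (265,290). The pointer's inner root is at top-crop (345,250) and its tip at (333,302); the clip is at (406,315). The scene crop shows the right rail clear and the wall post just beyond it.

```bash
python3 - <<'E'
from h import *
from plant import cams,manip
C={n:cams.get_calibration(n) for n in("top","scene")}
t=lambda x,y,z: onz(C["top"],(255+x/4,205+y/4),z)
s=lambda x,y,z: onz(C["scene"],(255+x/4,165+y/4),z)
kn=np.array([.5547,.037])
print("handle top",t(408,213,.167),s(265,290,.167),tri(C["top"],(255+408/4,205+213/4),C["scene"],(255+265/4,165+290/4)))
yaw=lambda a,b:np.degrees(np.arctan2(*(b-a)[1::-1]))
print("lid ctr",t(223,159,.185))
print("yaw(-x dir): handle",[np.degrees(np.arctan2(h[1]-kn[1],h[0]-kn[0])) for h in (t(408,213,.167),s(265,290,.167))])
print(" rail R",yaw(t(330,147,.108),t(508,190,.108))," bar top edge",yaw(t(178,118,.226),t(270,141,.226)), "base",yaw(t(50,275,.01),t(335,356,.01)))
print("pointer tip",t(333,302,.112),"clip",t(406,315,.108), "post",t(75,15,0),t(215,22,0))
q=manip.state(); print(q["tool_pos"],q["tool_rot"])
E
```

```text
handle top [ 0.53754663 -0.05349898  0.167     ] [ 0.53585935 -0.05362497  0.167     ] (array([ 0.53691057, -0.05323974,  0.16661742]), np.float64(0.0014899263085170356))
lid ctr [0.55051853 0.03264613 0.185     ]
yaw(-x dir): handle [np.float64(-100.7326430623185), np.float64(-101.7443233691926)]
 rail R -98.02834522145086  bar top edge -98.48484258622214 base -100.00855791794248
pointer tip [ 0.49993369 -0.02496342  0.112     ] clip [ 0.49768625 -0.06088529  0.108     ] post [0.65937478 0.13056777 0.        ] [0.66327814 0.05188067 0.        ]
[0.44562046 0.43743549 0.23017339] [-4.82083081e-04  3.87016008e-01  9.22072521e-01 -8.02290069e-04]
```

jog_arm(
  targets=[
    [0, 0, -0.04, 0],
    [0, 0, -0.07, 0],
    [-0.036, -0.02, -0.07, 0],
    [-0.072, -0.041, -0.07, 0],
    [-0.108, -0.061, -0.07, 0],
  ],
  fingers=0.6,
)

```text
time: 0.52
tool_pos: [0.4781, 0.3171, 0.3017]
tool_rot: [0.0, 0.386, 0.922, 0.0]
contact_force: [1.3, -0.8, -0.3]
gripper_width: 0.6
```

jog_arm(
  targets=[
    [-0.036, -0.02, 0, 0],
    [-0.072, -0.041, 0, 0],
    [-0.108, -0.061, 0, 0],
    [-0.144, -0.082, 0, 0],
    [-0.18, -0.102, 0, 0],
  ],
)

```text
time: 0.93
tool_pos: [0.5312, 0.116, 0.3009]
tool_rot: [-0.0, 0.387, 0.922, -0.0]
contact_force: [1.0, -0.8, -0.5]
gripper_width: 0.597
```

jog_arm(
  targets=[
    [-0.036, -0.02, 0, 7],
    [-0.072, -0.041, 0, 14],
    [-0.074, -0.042, 0, 21],
    [-0.074, -0.042, 0, 28],
    [-0.074, -0.042, 0, 35],
  ],
)

```text
time: 1.35
tool_pos: [0.5532, 0.0345, 0.3005]
tool_rot: [-0.001, 0.65, 0.76, -0.0]
contact_force: [0.4, 0.2, -0.9]
gripper_width: 0.602
```

jog_arm(
  targets=[
    [0, 0, 0, 7],
    [0, 0, 0, 14],
    [0, 0, 0, 19.4],
    [0, 0, 0, 19.4],
    [0, 0, 0, 19.4],
  ],
)

```text
time: 1.77
tool_pos: [0.5531, 0.0358, 0.3008]
tool_rot: [-0.0, 0.765, 0.644, -0.0]
contact_force: [0.4, 0.0, -0.0]
gripper_width: 0.599
```

```bash
cat > look.py <<'E'
import sys
from h import *
from plant import cams,manip
from scipy.spatial.transform import Rotation as R
s=manip.state(); c=cams.get_calibration("wrist"); n=sys.argv[1]
cv2.imwrite(f"pics/{n}.png",cams.grab_frame("wrist")[:,:,::-1])
w,x,y,z=s["tool_rot"]; M=R.from_quat([x,y,z,w]).as_matrix()
print("t",s["time"],"pos",s["tool_pos"].round(4),"q",s["tool_rot"].round(4),"yawY",np.degrees(np.arctan2(M[1,1],M[0,1])).round(2),"j",s["joint_pos"].round(3),"F",s["contact_force"].round(2),"w",s["gripper_width"])
im=cv2.imread(f"pics/{n}.png")[:,:,::-1].copy()
for col,zz in (("orange",.226),("yellow",.112),("red",.111)):
    m=mask(im,col,(0,0,640,480))
    if m.sum()<30: continue
    m=m.astype(np.uint8); k,l,st,ce=cv2.connectedComponentsWithStats(m); i=1+st[1:,4].argmax()
    r=cv2.minAreaRect(np.argwhere(l==i)[:,::-1].astype(np.float32)); b=cv2.boxPoints(r)
    print(col,ce[i].round(1),st[i],onz(c,ce[i],zz).round(4)); print("  box",[onz(c,p,zz)[:2].round(4).tolist() for p in b])
E
python3 look.py w1
```

```text
t 1.7667 pos [0.5531 0.0358 0.3008] q [-3.000e-04  7.649e-01  6.441e-01 -3.000e-04] yawY -9.8 j [-0.07  -0.148  1.692  0.     1.598  0.101] F [ 0.39  0.03 -0.  ] w 0.5986442036282502
orange [320.7 248.2] [312 221  18  61 891] [0.551  0.0392 0.226 ]
  box [[0.5487, 0.0587], [0.5596, 0.0569], [0.5526, 0.0145], [0.541, 0.0165]]
red [287.9 302. ] [280 297  17  11  88] [ 0.4976 -0.0569  0.111 ]
  box [[0.4877, -0.0558], [0.5069, -0.0517], [0.5077, -0.0581], [0.4884, -0.0623]]
```

View pics/w1.png

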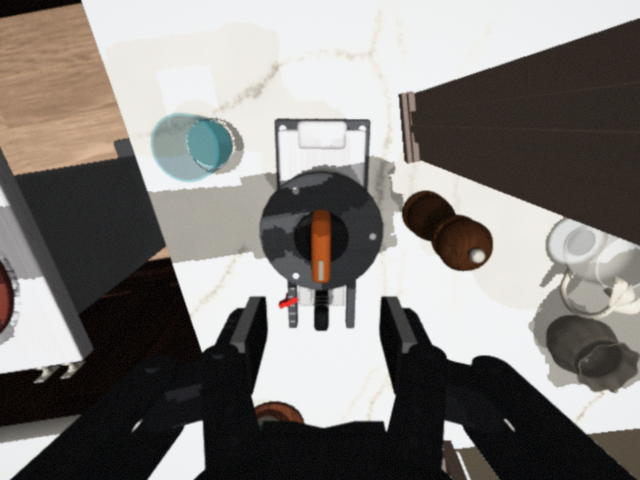

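jog_arm(
  targets=[
    [0, -0.001, 0.035, 0],
    [0, -0.001, 0.07, 0],
    [0, -0.001, 0.09, 0],
    [0, -0.001, 0.102, 0],
    [0, -0.001, 0.102, 0],
  ],
)

```text
time: 2.23
tool_pos: [0.5503, 0.0361, 0.1956]
tool_rot: [-0.002, 0.765, 0.644, -0.002]
contact_force: [-0.0, -0.1, -0.7]
gripper_width: 0.6
```

jog_arm(
  targets=[
    [0, 0, 0, 0],
    [0, 0, 0, 0],
    [0, 0, 0, 0],
    [0, 0, 0, 0],
    [0, 0, 0, 0],
  ],
  fingers=0,
)

```text
time: 2.65
tool_pos: [0.5516, 0.0363, 0.2021]
tool_rot: [-0.001, 0.766, 0.643, -0.001]
contact_force: [-8.5, 1.1, 6.9]
gripper_width: 0.138
```

```bash
python3 look.py w2
```

```text
t 2.65 pos [0.5516 0.0363 0.2021] q [-7.000e-04  7.656e-01  6.434e-01 -6.000e-04] yawY -9.91 j [-0.069 -0.099  1.811  0.     1.431  0.104] F [-8.47  1.05  6.93] w 0.13759803261690642
orange [322.7 331.9] [ 309  289   28   96 2122] [0.5512 0.0401 0.226 ]
  box [[0.5493, 0.0596], [0.5594, 0.0578], [0.5524, 0.0142], [0.5412, 0.0161]]
```

View pics/w2.png

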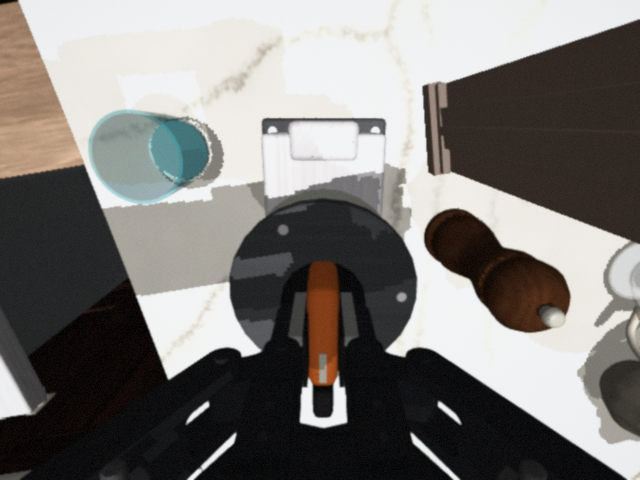

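The bar at (322,330) is between the pads (width 0.138). The tips press the disc slightly (7 N up), so I'll ease up 3 mm while turning.

jog_arm(
  targets=[
    [0, 0, -0.003, 7],
    [0, 0, -0.003, 14],
    [0, 0, -0.003, 21],
    [0, 0, -0.003, 28],
    [0, 0, -0.003, 35],
  ],
)

```text
time: 3.12
tool_pos: [0.552, 0.036, 0.2022]
tool_rot: [0.0, 0.925, 0.381, -0.0]
contact_force: [-0.6, -0.4, -5.5]
gripper_width: 0.138
```

jog_arm(
  targets=[
    [0, 0, 0, 7],
    [0, 0, 0, 14],
    [0, 0, 0, 21],
    [0, 0, 0, 28],
    [0, 0, 0, 32],
  ],
)

```text
time: 3.53
tool_pos: [0.5522, 0.0355, 0.2022]
tool_rot: [0.001, 0.994, 0.112, -0.0]
contact_force: [0.5, -1.0, -4.9]
gripper_width: 0.139
```

jog_arm(
  targets=[
    [0, 0, 0, 1],
    [0, 0, 0, 2],
    [0, 0, 0, 2],
    [0, 0, 0, 2],
    [0, 0, 0, 2],
  ],
)

```text
time: 3.95
tool_pos: [0.5522, 0.0355, 0.2022]
tool_rot: [0.001, 0.995, 0.097, -0.0]
contact_force: [-0.4, -3.6, -5.8]
gripper_width: 0.136
```

```bash
python3 look.py w3; python3 -c "
from plant import manip;print(manip.state()['ft_torque'])"
```

```text
t 3.95 pos [0.5522 0.0355 0.2022] q [ 6.000e-04  9.953e-01  9.670e-02 -2.000e-04] yawY -78.9 j [-7.000e-02 -9.800e-02  1.810e+00 -1.000e-03  1.430e+00  1.307e+00] F [-0.41 -3.63 -5.76] w 0.13642578340479272
orange [323.9 326. ] [ 313  289   25   93 1448] [0.5575 0.0366 0.226 ]
  box [[0.5726, 0.0438], [0.5743, 0.0348], [0.5325, 0.0261], [0.5306, 0.0359]]
red [427.3 327.9] [424 317   8  24 167] [ 0.4991 -0.0573  0.111 ]
  box [[0.5079, -0.052], [0.509, -0.0573], [0.4891, -0.0632], [0.488, -0.0578]]
[-0.81073637  0.00621456  0.27677487]
```

View pics/w3.png

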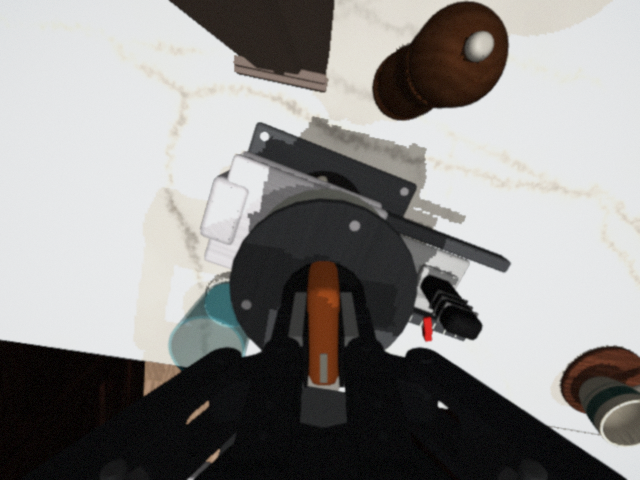

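The bar is turned 68-69° and the torque is 0.28 N m, above the spring's 0.22, so the knob is at its stop. The shutter still looks shut. Now release and rise.

jog_arm(
  targets=[
    [0, 0, 0, 0],
    [0, 0, 0, 0],
    [0, 0, 0, 0],
    [0, 0, -0.02, 0],
    [0, 0, -0.05, 0],
  ],
  fingers=0.75,
)

```text
time: 4.42
tool_pos: [0.5508, 0.0366, 0.2501]
tool_rot: [-0.001, 0.995, 0.096, -0.003]
contact_force: [0.1, 0.2, 0.9]
gripper_width: 0.746
```

jog_arm(
  targets=[
    [0, 0, -0.04, 0],
    [0, 0, -0.05, -7],
    [0, 0, -0.05, -14],
    [0, 0, -0.05, -21],
    [0, 0, -0.05, -28],
  ],
)

```text
time: 4.83
tool_pos: [0.5531, 0.0365, 0.3045]
tool_rot: [0.0, 0.941, 0.337, 0.002]
contact_force: [-0.5, -0.6, 0.4]
gripper_width: 0.752
```

jog_arm(
  targets=[
    [0, 0, 0, -7],
    [0, 0, 0, -14],
    [0, 0, 0, -21],
    [0, 0, 0, -28],
    [0, 0, 0, -35],
  ],
)

```text
time: 5.25
tool_pos: [0.5529, 0.0365, 0.3038]
tool_rot: [0.0, 0.796, 0.605, 0.001]
contact_force: [0.2, 1.0, 0.3]
gripper_width: 0.752
```

jog_arm(
  targets=[
    [0, 0, 0, -6],
    [0, 0, 0, -6],
    [0, 0, 0, -6],
  ],
)

```text
time: 5.5
tool_pos: [0.5527, 0.0363, 0.3034]
tool_rot: [0.0, 0.767, 0.642, 0.001]
contact_force: [-0.5, 0.2, 0.3]
gripper_width: 0.748
```

```bash
python3 look.py w4
```

```text
t 5.5 pos [0.5527 0.0363 0.3034] q [4.000e-04 7.665e-01 6.422e-01 9.000e-04] yawY -10.08 j [-6.900e-02 -1.510e-01  1.691e+00  1.000e-03  1.600e+00  1.070e-01] F [-0.48  0.19  0.31] w 0.7482407751658133
orange [321.  247.8] [313 221  17  60 834] [0.551  0.0391 0.226 ]
  box [[0.5491, 0.0585], [0.5595, 0.0566], [0.5522, 0.0146], [0.5413, 0.0165]]
red [288.7 301.4] [280 296  18  11  85] [ 0.4978 -0.0568  0.111 ]
  box [[0.4875, -0.0563], [0.5068, -0.0513], [0.5078, -0.0578], [0.4885, -0.0629]]
```

View pics/w4.png

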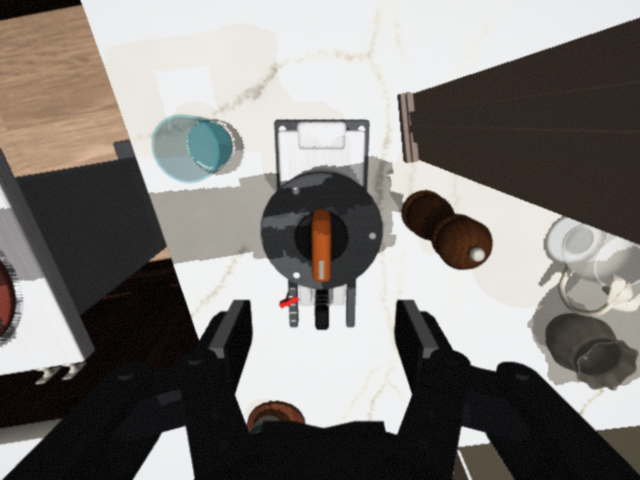

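```bash
python3 -c "
from plant import manip,cams
s=manip.state();c=cams.get_calibration('wrist')['cam_to_world'];print(c[:3,3]-s['tool_pos'],c[:3,2])"
```

```text
[0.01324754 0.08154555 0.14312807] [0.05447704 0.3153128  0.94742287]
```

jog_arm(
  targets=[
    [-0.04, 0, 0, 0],
    [-0.08, 0, 0, 0],
    [-0.091, 0, 0, 0],
    [-0.091, 0, 0.03, 0],
    [-0.091, 0, 0.06, 0],
  ],
  fingers=0.5,
)

```text
time: 5.97
tool_pos: [0.5383, -0.0549, 0.2448]
tool_rot: [0.003, 0.767, 0.642, 0.002]
contact_force: [0.7, 0.4, -0.6]
gripper_width: 0.499
```

```bash
python3 look.py w5
```

```text
t 5.9667 pos [ 0.5383 -0.0549  0.2448] q [0.0026 0.767  0.6416 0.0023] yawY -10.17 j [-2.400e-01 -1.610e-01  1.796e+00  1.000e-03  1.500e+00 -6.200e-02] F [ 0.74  0.35 -0.58] w 0.49897290840111
orange [315.4  93.7] [ 301   43   29  112 2680] [0.5508 0.0385 0.226 ]
  box [[0.5485, 0.0583], [0.5598, 0.0563], [0.5523, 0.0127], [0.5398, 0.0149]]
yellow [285.4 197.4] [267 194  39   8 118] [ 0.5129 -0.0246  0.112 ]
  box [[0.4981, -0.0224], [0.4994, -0.0187], [0.5287, -0.0268], [0.5276, -0.0306]]
red [275.7 238.8] [264 231  24  16 151] [ 0.4973 -0.0578  0.111 ]
  box [[0.4865, -0.0582], [0.5067, -0.052], [0.508, -0.0572], [0.4876, -0.0635]]
```

View pics/w5.png

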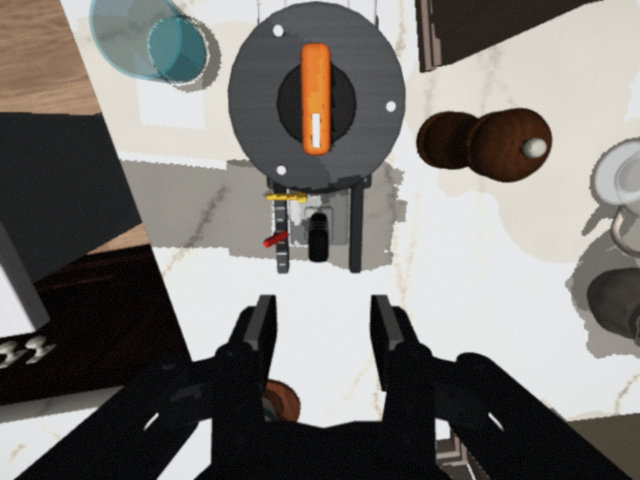

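The pointer is at (285,197), the clip at (276,239) and the handle post top at about (318,220).

```bash
python3 -c "
from h import *
from plant import cams
c=cams.get_calibration('wrist')
print(onz(c,(318,220),.167))
im=cv2.imread('pics/w5.png');
g=im[200:270,290:345].max(2); m=(g<45); print([(200+i,290+np.nonzero(r)[0].min(),290+np.nonzero(r)[0].max()) for i,r in enumerate(m[:, 12:45]) if r.any()][::6])
e=np.array([np.cos(np.radians(80)),np.sin(np.radians(80))]);k=np.array([.5515,.036])
for u,z in (((285.4,197.4),.112),((275.7,238.8),.109)): print((onz(c,u,z)[:2]-k)@e)
"
```

```text
[ 0.53373235 -0.02869171  0.167     ]
[(213, np.int64(304), np.int64(309)), (219, np.int64(299), np.int64(314)), (225, np.int64(298), np.int64(313)), (231, np.int64(297), np.int64(314)), (237, np.int64(297), np.int64(315)), (243, np.int64(297), np.int64(315)), (249, np.int64(297), np.int64(315)), (255, np.int64(297), np.int64(315))]
-0.06372024850239434
-0.09871899765987548
```

```bash
python3 look.py w6; python3 -c "
from h import *
from plant import cams,manip
c=cams.get_calibration('wrist'); T=np.linalg.inv(c['cam_to_world']);
def proj(P):
    p=T@np.append(P,1); q=cv2.projectPoints(np.array([[p[0],-p[1],-p[2]]]),np.zeros(3),np.zeros(3),c['camera_matrix'],c['distortion'])[0]; return q.ravel().round(1)
p=manip.state()['tool_pos'];print('tcp@.167',proj([p[0],p[1],.167]),'pred handle',proj([.5363,-.0526,.167]))
im=cv2.imread('pics/w6.png'); m=(im[200:285,302:336].max(2)<45)
print([(200+i,302+np.nonzero(r)[0].min(),302+np.nonzero(r)[0].max()) for i,r in enumerate(m) if r.any()][::5])
e=np.array([np.cos(np.radians(80)),np.sin(np.radians(80))]);k=np.array([.5515,.036])
"
```

```text
t 6.0167 pos [ 0.5341 -0.0535  0.2353] q [-0.0034  0.7667  0.6419 -0.0021] yawY -10.13 j [-2.390e-01 -1.560e-01  1.808e+00  1.000e-03  1.498e+00 -6.200e-02] F [-2.23  0.62 -5.65] w 0.5019712263157845
orange [326.3  93.8] [ 311   40   31  118 3018] [0.5508 0.0385 0.226 ]
  box [[0.5482, 0.0583], [0.5596, 0.0562], [0.5527, 0.0128], [0.54, 0.0151]]
yellow [291.4 200. ] [273 197  39   8 166] [ 0.5123 -0.0239  0.112 ]
  box [[0.4977, -0.0224], [0.4992, -0.0176], [0.528, -0.0252], [0.5267, -0.03]]
red [282.5 242.9] [271 235  23  16 155] [ 0.4977 -0.0577  0.111 ]
  box [[0.4867, -0.0587], [0.5066, -0.0519], [0.5082, -0.0575], [0.4881, -0.0644]]
tcp@.167 [325.6 255.3] pred handle [329.3 253.9]
[(217, np.int64(322), np.int64(329)), (222, np.int64(318), np.int64(333)), (227, np.int64(319), np.int64(334)), (232, np.int64(317), np.int64(334)), (237, np.int64(317), np.int64(335)), (242, np.int64(316), np.int64(335)), (247, np.int64(317), np.int64(335)), (252, np.int64(317), np.int64(335)), (257, np.int64(317), np.int64(335)), (262, np.int64(317), np.int64(335)), (267, np.int64(321), np.int64(331))]
```

jog_arm(
  targets=[
    [0, -0.001, 0.03, 0],
    [0, -0.001, 0.06, 0],
    [0, -0.001, 0.09, 0],
    [0, -0.001, 0.113, 0],
    [0, -0.001, 0.113, 0],
  ],
)

```text
time: 6.48
tool_pos: [0.5329, -0.0524, 0.1252]
tool_rot: [-0.003, 0.766, 0.643, -0.002]
contact_force: [0.7, 0.9, -0.5]
gripper_width: 0.501
```

jog_arm(
  targets=[
    [0, 0, 0, 0],
    [0, 0, 0, 0],
    [0, 0, 0, 0],
    [0, 0, 0, 0],
    [0, 0, 0, 0],
  ],
  fingers=0,
)

```text
time: 6.9
tool_pos: [0.5356, -0.0533, 0.1324]
tool_rot: [-0.0, 0.766, 0.643, -0.0]
contact_force: [-7.7, 1.4, 4.0]
gripper_width: 0.155
```

```bash
python3 look.py w7;python3 - <<'E'
import cv2,numpy as np
from plant import cams
a=cams.grab_frame("scene")[160:310,250:370,::-1]; cv2.imwrite("pics/s7.png",cv2.resize(a,None,fx=4,fy=4,interpolation=2))
E
```

```text
t 6.9 pos [ 0.5356 -0.0533  0.1324] q [-2.000e-04  7.658e-01  6.431e-01 -2.000e-04] yawY -9.95 j [-0.237 -0.072  1.906 -0.     1.308 -0.064] F [-7.75  1.35  4.05] w 0.15486891883167264
orange [322.7  99.1] [  275     0    97   226 16737] [0.5494 0.0311 0.226 ]
  box [[0.5395, 0.0153], [0.5456, 0.043], [0.5571, 0.041], [0.5535, 0.0128]]
red [256.9 306.5] [239 296  37  22 343] [ 0.498  -0.0576  0.111 ]
  box [[0.4873, -0.0575], [0.5077, -0.0515], [0.5087, -0.0577], [0.4882, -0.0638]]
```

View pics/s7.png

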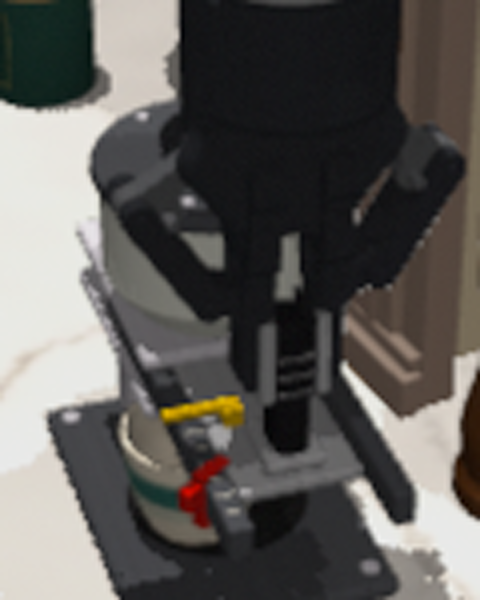

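Post gripped (width 0.155); pads are on both sides of it. Pull out about 33 mm, then measure.

jog_arm(
  targets=[
    [-0.008, 0, 0, 0],
    [-0.016, 0, 0, 0],
    [-0.024, 0, 0, 0],
    [-0.03, 0, 0, 0],
    [-0.033, 0, 0, 0],
  ],
)

```text
time: 7.42
tool_pos: [0.53, -0.085, 0.1324]
tool_rot: [-0.001, 0.766, 0.643, 0.001]
contact_force: [-6.0, 8.0, 5.1]
gripper_width: 0.157
```

jog_arm(
  targets=[
    [0, 0, 0, 0],
    [0, 0, 0, 0],
    [0, 0, 0, 0],
  ],
)

```text
time: 7.67
tool_pos: [0.5301, -0.0845, 0.1325]
tool_rot: [-0.001, 0.766, 0.643, 0.001]
contact_force: [-6.9, 7.7, 4.8]
gripper_width: 0.156
```

```bash
cat > meas.py <<'E'
import sys
from h import *
from plant import cams,manip
e=np.array([np.cos(np.radians(80)),np.sin(np.radians(80))]);k=np.array([.5515,.036]); n=sys.argv[1]
s=manip.state(); print(s["time"],s["tool_pos"].round(4),s["contact_force"].round(1),s["gripper_width"].round(3))
for cam in("wrist","top","scene"):
    c=cams.get_calibration(cam); im=cams.grab_frame(cam); cv2.imwrite(f"pics/{n}_{cam}.png",im[:,:,::-1])
    roi={"wrist":(0,150,640,480),"scene":(255,215,360,325),"top":(265,215,395,300)}[cam]
    for col,z in (("yellow",.112),("red",.111)):
        m=mask(im,col,roi).astype(np.uint8); nn,l,st,ce=cv2.connectedComponentsWithStats(m)
        for i in range(1,nn):
            if st[i,4]<20: continue
            p=onz(c,ce[i],z)[:2]-k; print(cam,col,ce[i].round(1),st[i],"disp x,y",(p@e).round(4),(p@[-e[1],e[0]]).round(4))
E
python3 meas.py m1
```

```text
Traceback (most recent call last):
  File "meas.py", line 5, in <module>
    s=manip.state(); print(s["time"],s["tool_pos"].round(4),s["contact_force"].round(1),s["gripper_width"].round(3))
                                                                                        ^^^^^^^^^^^^^^^^^^^^^^^^
AttributeError: 'float' object has no attribute 'round'
```

```bash
sed -i 's/s\["gripper_width"\].round(3)/s["gripper_width"]/' meas.py; python3 meas.py m1; python3 - <<'E'
import cv2,numpy as np
w=cv2.imread("pics/m1_wrist.png")[150:350,150:400]; s=cv2.imread("pics/m1_scene.png")[230:310,260:340]; t=cv2.imread("pics/m1_top.png")[240:310,310:390]
f=lambda a,h,wd:cv2.resize(a,(wd,h),interpolation=2)
o=np.vstack([f(w,300,800)[:, :], np.hstack([f(s,300,400),f(t,300,400)])])
o[:300]=0;o[:300,:375]=f(w,300,375); cv2.imwrite("pics/c1.png",o)
E
```

```text
7.6667 [ 0.5301 -0.0845  0.1325] [-6.9  7.7  4.8] 0.155888129672006
wrist yellow [296.  238.3] [288 235  15  12  71] disp x,y -0.0943 0.0146
wrist yellow [271.1 244.6] [240 240  60  12 454] disp x,y -0.0977 0.0271
wrist red [246.3 255.8] [233 250  33  15 261] disp x,y -0.1041 0.0401
top yellow [355.3 276.6] [353 270   7  16  34] disp x,y -0.0988 0.0238
top red [356.8 285. ] [355 280   4  10  25] disp x,y -0.1059 0.0387
scene yellow [307.9 273.8] [296 270  21   9  77] disp x,y -0.1 0.0236
scene red [298.4 281.6] [295 276  11  12  48] disp x,y -0.112 0.0422
```

View pics/c1.png

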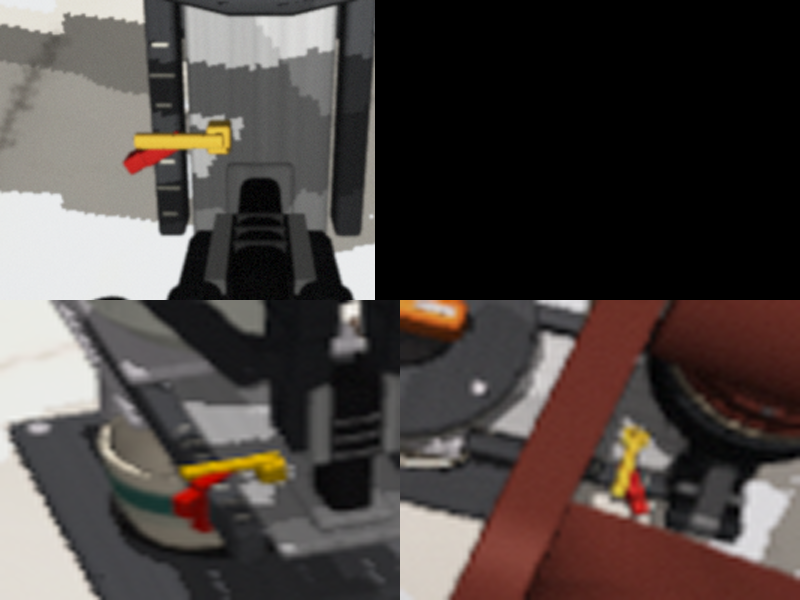

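Pointer (275,242 in the wrist view) now stands just behind the clip; the tool has moved 31.7 mm. Since the clip looks skewed, I'll triangulate its ends from the first pictures to fix its middle.

```bash
python3 - <<'E'
from h import *
from plant import cams
C={n:cams.get_calibration(n) for n in("top","scene")}
e=np.array([np.cos(np.radians(80)),np.sin(np.radians(80))]);k=np.array([.5515,.036])
D=lambda p:np.round([(p[:2]-k)@e*1e3,(p[:2]-k)@[-e[1],e[0]]*1e3,p[2]*1e3],1)
for nm,a,b in(("inner",(355,278.3),(306.2,275)),("outer/left",(358,289.5),(295.5,282.5)),("outer/leg",(358,289.5),(300,291)),("ptr tip",(255+333/4,205+302/4),(255+143/4,165+394/4)),("ptr root",(255+346/4,205+248/4),(255+215/4,165+388/4))):
    p,r=tri(C["top"],a,C["scene"],b); print(nm,D(p),"gap mm",round(r*1e3,1))
for n,roi in(("top",(265,215,395,300)),("scene",(255,215,360,325))):
    m=mask(cv2.imread(f"pics/{n}0.png")[:,:,::-1].copy(),"red",roi)
    for r in np.unique(np.nonzero(m)[0]):
        x=np.nonzero(m[r])[0]; print(n,r,x.min(),x.max(),D(onz(C[n],(x.mean(),r),.110)))
E
```

```text
inner [-99.2  26.5 109.8] gap mm 0.9
outer/left [-110.4   46.2  109.1] gap mm 0.1
outer/leg [-111.8   42.2   92.2] gap mm 4.4
ptr tip [-68.9  40.8 113.2] gap mm 0.9
ptr root [-68.2  12.3 108.7] gap mm 0.6
top 278 354 356 [-99.   26.4 110. ]
top 279 354 356 [-99.5  28.3 110. ]
top 280 355 356 [-100.9   29.9  110. ]
top 281 355 357 [-102.3   31.5  110. ]
top 282 355 357 [-102.8   33.4  110. ]
top 283 355 357 [-103.3   35.3  110. ]
top 284 355 358 [-104.8   36.9  110. ]
top 285 356 358 [-106.2   38.5  110. ]
top 286 356 358 [-106.7   40.4  110. ]
top 287 356 358 [-107.2   42.2  110. ]
top 288 356 358 [-107.7   44.1  110. ]
top 289 357 358 [-109.1   45.7  110. ]
scene 274 304 305 [-96.4  27.8 110. ]
scene 275 302 306 [-98.5  29.3 110. ]
scene 276 301 305 [-100.3   31.4  110. ]
scene 277 299 304 [-101.9   34.3  110. ]
scene 278 298 303 [-103.7   36.4  110. ]
scene 279 298 301 [-105.5   38.5  110. ]
scene 280 297 300 [-107.3   40.6  110. ]
scene 281 296 300 [-109.3   42.   110. ]
scene 282 295 300 [-111.3   43.4  110. ]
scene 283 295 299 [-113.3   44.8  110. ]
scene 284 295 297 [-115.1   46.8  110. ]
scene 285 296 297 [-117.5   46.8  110. ]
scene 286 297 297 [-119.9   46.8  110. ]
scene 287 297 297 [-122.1   47.4  110. ]
```

Middle of the clip: 33.5 mm from the shut pointer on the rail's centre line, 35.8 mm at its own centroid. I'll target 34.7 mm, so 3 mm more.

jog_arm(
  targets=[
    [-0.002, 0, 0, 0],
    [-0.003, 0, 0, 0],
    [-0.003, 0, 0, 0],
    [-0.003, 0, 0, 0],
    [-0.003, 0, 0, 0],
  ],
)

```text
time: 8.23
tool_pos: [0.5296, -0.0874, 0.1325]
tool_rot: [-0.001, 0.766, 0.643, 0.001]
contact_force: [-6.7, 7.1, 4.9]
gripper_width: 0.151
```

jog_arm(
  targets=[
    [0, 0, 0, 0],
    [0, 0, 0, 0],
    [0, 0, 0, 0],
    [0, 0, 0, 0],
    [0, 0, 0, 0],
  ],
)

```text
time: 8.65
tool_pos: [0.5296, -0.0873, 0.1325]
tool_rot: [-0.001, 0.766, 0.643, 0.001]
contact_force: [-6.6, 6.8, 4.6]
gripper_width: 0.156
```

```bash
python3 meas.py m2; python3 - <<'E'
import cv2,numpy as np
w=cv2.imread("pics/m2_wrist.png")[150:350,180:380]; s=cv2.imread("pics/m2_scene.png")[230:310,260:340]
f=lambda a:cv2.resize(a,(400,400),interpolation=2)
cv2.imwrite("pics/c2.png",np.hstack([f(w),f(s)]))
E
```

```text
8.65 [ 0.5296 -0.0873  0.1325] [-6.6  6.8  4.6] 0.15580855660816226
wrist yellow [274.9 243.7] [240 235  62  17 511] disp x,y -0.1 0.0252
wrist red [265.2 236. ] [258 232  14   7  57] disp x,y -0.0963 0.03
wrist red [241.8 253.1] [232 248  24  12 152] disp x,y -0.1054 0.0423
top yellow [356.7 276.8] [354 271   6  15  32] disp x,y -0.1014 0.0236
scene yellow [308.7 274.9] [297 272  20   7  73] disp x,y -0.1029 0.0233
scene red [297.9 282.5] [295 278   9  10  41] disp x,y -0.1138 0.0435
```

View pics/c2.png

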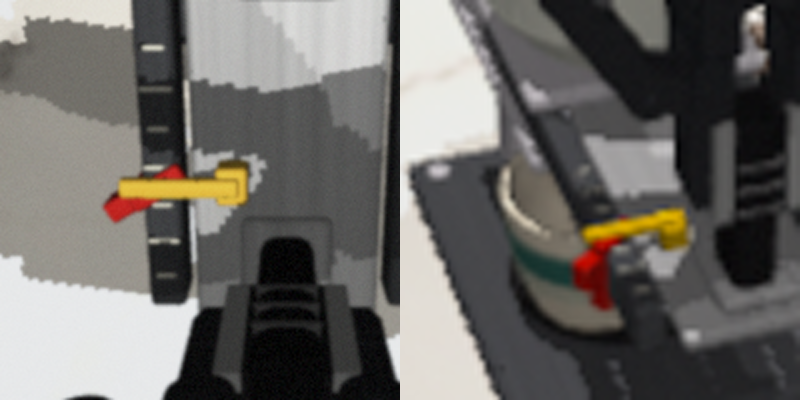

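The pointer bar crosses the middle of the slanted clip, about 1.5 mm past it on the rail's centre line and about 1 mm short of its centroid. That is inside ±5 mm either way, so I'll hold.

jog_arm(
  targets=[
    [0, 0, 0, 0],
    [0, 0, 0, 0],
    [0, 0, 0, 0],
    [0, 0, 0, 0],
    [0, 0, 0, 0],
  ],
)

```text
time: 9.22
tool_pos: [0.5296, -0.0873, 0.1325]
tool_rot: [-0.001, 0.766, 0.643, 0.001]
contact_force: [-5.9, 7.7, 4.0]
gripper_width: 0.156
```

jog_arm(
  targets=[
    [0, 0, 0, 0],
    [0, 0, 0, 0],
    [0, 0, 0, 0],
    [0, 0, 0, 0],
    [0, 0, 0, 0],
  ],
)

```text
time: 9.63
tool_pos: [0.5296, -0.0873, 0.1324]
tool_rot: [-0.001, 0.766, 0.643, 0.001]
contact_force: [-6.7, 7.8, 4.8]
gripper_width: 0.153
```

jog_arm(
  targets=[
    [0, 0, 0, 0],
    [0, 0, 0, 0],
    [0, 0, 0, 0],
    [0, 0, 0, 0],
    [0, 0, 0, 0],
  ],
)

```text
time: 10.05
tool_pos: [0.5296, -0.0874, 0.1325]
tool_rot: [-0.001, 0.766, 0.643, 0.001]
contact_force: [-6.1, 8.0, 3.5]
gripper_width: 0.154
```

```bash
python3 meas.py m3; python3 -c "
from plant import manip;print(manip.job_done())"
```

```text
10.05 [ 0.5296 -0.0874  0.1325] [-6.1  8.   3.5] 0.15439132924968155
wrist yellow [274.8 243.8] [240 235  63  17 505] disp x,y -0.1001 0.0253
wrist red [265.1 236.1] [258 232  14   7  58] disp x,y -0.0963 0.0301
wrist red [241.7 253.2] [232 248  24  12 151] disp x,y -0.1055 0.0424
top yellow [356.7 276.7] [354 271   6  15  33] disp x,y -0.1013 0.0233
scene yellow [308.7 274.9] [297 272  20   7  72] disp x,y -0.1029 0.0233
scene red [297.9 282.5] [295 278   9  10  42] disp x,y -0.1139 0.0436
the job is handed in; nothing more can be done
None
```

I turned the knob to its stop and let it spring back. I then pulled the shutter out to the red clip and handed the job in at about 10 s, still gripping the handle.

- **Knob:** the bar turned about 68–69° with 0.28 N m of torque, more than the spring's 0.22 N m, so it was at the stop. After release, a picture showed it back along the dispenser's axis.
- **Shutter:** it is about 34.5 mm out and held steady. The tool did not move over the last 1.4 s, and the fingers are stopped on the post (opening 0.154).
- **Pointer and clip:** the clip sits at a slant on the rail, so its exact middle was ambiguous. The pointer is about 1.5 mm past it on the rail's centre line and about 1 mm short of the clip's own centre; both are within the 5 mm allowed.
- **Disagreements:** the three camera views differed by about 2–3 mm in absolute position, so I relied on the differences between pointer and clip. While gripping, the fingers pressed lightly on the knob's disc (about 7 N up). There is also a steady sideways force of about 6 N on the handle.
- **Cup, tumbler and pepper mill:** I never touched them on purpose and saw no movement in the pictures, but I did not measure their positions at the end.

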